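# Check a frame corner with a square

### The job

Take the square with the orange grip off the cork mat and check the inside corner of the aluminium frame with it: with the square lying level, on or just over the grey base plate, press both its outer edges flush against both rails at once with a light, steady push of about 10 newtons on each rail, for two seconds, never ramming a rail with more than 18 newtons. Then lay the square back flat on the middle of the mat and let go of it. Leave the tub, the bottle, the end cap and the elbow fitting where they stand.

Things in the scene. Friction and masses are not known exactly. Their poses are not given: they have to be found in the camera images.
- frame: Fixed frame corner: two aluminium rails about 160 mm long, 30 mm wide, tops 34 mm above the bench, meet at a right angle on an L-shaped grey base plate 6 mm thick. Origin: at bench height under the nominal inside corner. The open inside is the +x +y quadrant and faces roughly the robot; a strip of base plate 45 mm wide lies in it along each rail. The rails are rigid and do not give way.
- rail_x_nominal (a point): Nominal point of the inside face of the rail along the frame's x axis, at (60, 0, 20) mm in the frame; axes as frame. The face looks to the frame's +y. The rail is bolted through slots: its true face is parallel to its axis but stands up to 6 mm to either side (in y) of this point, which is not measured and must be felt.
- rail_y_nominal (a point): Nominal point of the inside face of the rail along the frame's y axis, at (0, 60, 20) mm in the frame; axes as frame. The face looks to the frame's +x. The rail is bolted through slots: its true face is parallel to its axis but stands up to 6 mm to either side (in x) of this point, which is not measured and must be felt.
- square: The loose checking square, 0.25 to 0.4 kg. Origin: on its underside, under the middle of its grip; x and y axes parallel to its two steel legs, z up. Its outer corner would be at (-50, -50) mm but is cut away, so each leg touches only its own rail. When checking, its x and y axes point as those of the frame do. A dark strut and cross bar (tops at 14 mm) join the legs.
- square_grip (a point): Point in the orange upright grip of the square, 42 mm above its underside; axes as square. The grip is a plate 14 mm thick, 48 mm long; its length runs along the diagonal (+1, +1) of the square's x and y axes, so fingers close along (+1, -1). Its top is 60 mm above the underside; a black collar round its foot reaches 17 mm.
- leg_a: Leg of the square along its x axis, from x = -35 to +62 mm, 18 mm wide, 16 mm tall; its straight outer edge lies in the plane y = -50 mm and goes against the rail along the frame's x axis. Rigidly fixed to the square; origin and axes are those of square.
- leg_b: Leg of the square along its y axis, from y = -35 to +62 mm, 18 mm wide, 16 mm tall; its straight outer edge lies in the plane x = -50 mm and goes against the rail along the frame's y axis. Rigidly fixed to the square; origin and axes are those of square.
- mat_centre (a point): Middle of the top face of the fixed cork mat, 200 x 200 x 4 mm, top 4 mm above the bench; the square starts lying on it.
- grease_tub: Bystander: white and blue tub, 50 mm across, 46 mm tall, origin at its underside.
- glue_bottle: Bystander: white bottle with red nozzle, 37 mm across, 105 mm tall, origin at its underside.
- end_cap: Bystander: pale flanged end cap, 44 mm across, 31 mm tall, origin at its underside.
- elbow: Bystander: pale elbow fitting with a blue collar, 42 x 31 x 19 mm, origin at its underside.
Not all that is in view belongs to the job. Of the things that look like the square, the larger one is meant.

How it is judged:
By the outcome, as a careful person would: the job done as asked, in the order asked, and still so for the second after the job is handed in, with the robot touching nothing.
It also fails if it takes over 72 s, if anything falls off the work surface, if the arm or the gripper's body presses on something with over 40 N, if the wrist force passes 120 N, or if a joint passes its speed limit or range.

### The arm

A 6-joint arm with a two-finger parallel gripper is mounted at the origin on a cart in front of the work surface, level with it; the furniture and walls round the work are solid. World frame = base frame: x ahead of the robot, y to its left, z up, the work surface at z = 0. Lengths are in m, angles in rad, forces in N, time in s.
With the tool pointing down it reaches from about 0.3 to 0.875 m from the base axis. Payload 6.4 kg.
Tool frame: the origin (TCP) lies between the finger pads; the fingertips stand 8 mm ahead of it and the grasp point (between the pads) lies 11 mm behind it (ctrl.finger_overhang is the distance from the TCP to the fingertips, in m); z points along the fingers, y is the line along which they close (so a half turn about z gives the same grasp; the last joint's range is limited). The gripper opens to 85 mm and grips with 20 to 120 N. Pads are 22 mm wide; open, the fingers measure 114 mm over their backs; the gripper's body (76 mm by 85 mm) begins 54 mm behind the grasp point. The pads swing forward as they close: fully open they stand 13 mm farther back than shut.
Start: joints at [1.124, 0.181, 1.607, -0, 1.354, -0.206], TCP at [0.137, 0.558, 0.239] pointing down, gripper open.
Joint ranges: [-2.99, 2.99], [-0.89, 2.07], [0.3, 2.58], [-1.14, 4.28], [0, 2.63], [-3.12, 3.12]. Speed limits (rad/s): [2.57, 2.57, 3.01, 3.14, 3.14, 3.14].

### API

Orientations are given as a unit quaternion [w, x, y, z].
In Python, from bench import ctrl, camera gives the robot as it stands.
- The arm moves only by the shell command python3 -m pendant 'ROWS' [OPENING]. ROWS is JSON, a list of rows, each a list of 6 numbers: the shift along the world's x, y, z normalised to -1 to 1, where 1 is 200 mm, then the turn, a rotation vector about the world's x, y, z normalised to -1 to 1, where 1 is pi/2 rad. In form: [[dx, dy, dz, rx, ry, rz], ...]. A call has exactly 10 rows; each row shifts and turns the commanded pose from where the row before left it; what a row does not reach is not made up. A row lasts 1/8 s, in which the tool goes at most 62.5 mm and 10.7 degrees, less where a joint would pass 70% of its speed; a pose out of reach is approached as far as the arm can. A call with a number of a shift or a turn outside -1 to 1 is refused whole. A call with a gripper value outside its range is refused whole. OPENING is the opening, from -1 (shut) to 1 (fully open), set as the call begins (- or left out, the last holds). The fingers move at their own pace and stop on an object; the grip force is fixed at half the most. Time passes only in rows, so rows that do not move let the fingers close, or fill a call up. It gives the time, the measured TCP pose, the force, the opening and the grip force at its end, in the units of the state.
- ctrl.get_obs(): the state, without advancing time (a new reading comes with each control period).
- camera(name): name is "side" or "top"; returns a dict with "color" (420x560x3 uint8, blue, green, red), "fx", "fy", "cx", "cy" (pixels), "distortion" ([k1, k2, p1, p2, k3] as OpenCV has them; the pictures are not rectified), "xyz" and "rotation" of the camera in the world. Camera axes: x right, y down, z forward; pixel columns grow to the right and rows downward; lengths in m; the calibration is good to about 2 mm. A picture is of the moment at which its call begins. There is no depth.
- ctrl.hand_in(): hands the job in; it is judged then, once.
The state is a dict: "time_s": time; "q": joint angles; "dq": joint speeds; "joint_efforts": joint torques, N m; "eef_pos": TCP position; "eef_rot": TCP orientation; "wrist_force": force on the tool from outside, world axes, zero at the start; "torque": the same for the moment, N m; "opening": opening from 0.0 (shut) to 1.0 (fully open); "grasp_force": force on a finger pad.
Only numpy, scipy, OpenCV 4.12 (cv2) and the standard library are available. Lean on these libraries where they do the work, as an engineer would, in place of code of your own. Each camera call takes 0.05 s, during which the arm holds its last target. There are 200 camera calls.

## Working session

There is one attempt and no reset: what is moved stays moved. The work goes in short steps, Python scripts to look and compute and a shell command to move; the robot and the scene stay as the last step left them, time stands still between calls to the robot, and variables do not carry over. Pictures are saved under pics/ and viewed, at most 10 in all, crops included, and the job is handed in when it is done.

```bash
mkdir -p pics
python3 - <<'E'
from bench import ctrl,camera
import cv2,numpy as np
for n in("top","side"):
    c=camera(n);cv2.imwrite(f"pics/{n}0.png",c["color"]);print(n,c["fx"],c["cx"],c["cy"],c["distortion"],c["xyz"],c["rotation"])
o=ctrl.get_obs();print(o)
E
```

```text
top 480.3406634559106 281.13913675370526 212.38417851038068 [0.01858293 0.         0.         0.         0.        ] [ 0.37455567 -0.06320649  1.28907262] [ 0.07396735 -0.69665345  0.7109312  -0.06147869]
side 473.76966218256257 270.604360640471 207.81846107931833 [-0.08362098  0.          0.          0.          0.        ] [0.14830983 0.7027149  0.83733759] [ 0.11409019 -0.24503565  0.87380459 -0.4042357 ]
{'time_s': 0.1, 'q': array([ 1.12370641e+00,  1.81491882e-01,  1.60787432e+00, -1.37017794e-06,
        1.35380483e+00, -2.06305529e-01]), 'dq': array([ 0.00051634, -0.00234291, -0.00216697, -0.00065368,  0.00117823,
        0.00049736]), 'joint_efforts': array([ 9.54934949e-04, -4.45871294e+01, -3.52242315e+01, -2.85350243e-04,
        4.14724738e-03, -2.01263595e-05]), 'eef_pos': array([0.13689571, 0.55798175, 0.23847638]), 'eef_rot': array([-2.52630854e-04,  1.20101390e-01,  9.92761317e-01, -7.47661520e-04]), 'wrist_force': array([-0.73934528,  0.42175069, -0.19479042]), 'torque': array([-0.00967929,  0.01056083, -0.02404324]), 'grasp_force': 0.0, 'opening': 1.0006330116858684}
```

View pics/top0.png

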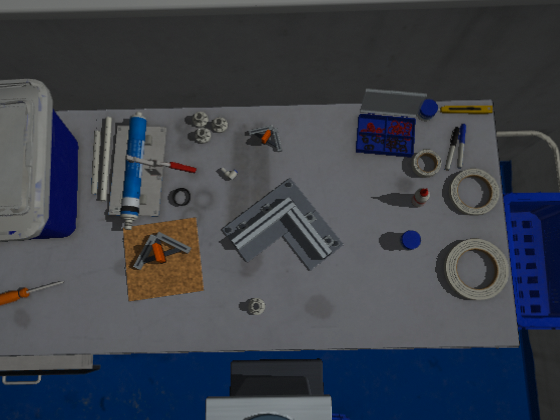

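View pics/side0.png

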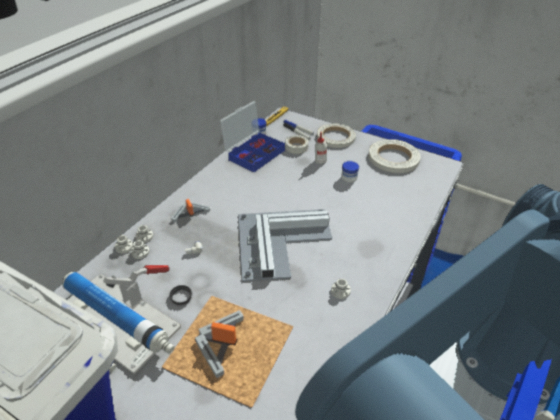

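```bash
cat > h.py <<'E'
import cv2,numpy as np
from scipy.spatial.transform import Rotation as R
from bench import ctrl,camera
def rot(q): return R.from_quat(np.r_[q[1:],q[0]])
def K(c): return np.array([[c["fx"],0,c["cx"]],[0,c["fy"],c["cy"]],[0,0,1.]])
def proj(c,P):
    M=rot(c["rotation"]).as_matrix().T
    return cv2.projectPoints(np.float64(P).reshape(-1,3),cv2.Rodrigues(M)[0],-M@c["xyz"],K(c),np.array(c["distortion"]))[0][:,0]
def cast(c,px,z):
    u=cv2.undistortPoints(np.float64(px).reshape(-1,1,2),K(c),np.array(c["distortion"]))[:,0]
    d=rot(c["rotation"]).apply(np.c_[u,np.ones(len(u))])
    return c["xyz"]+d*((z-c["xyz"][2])/d[:,2])[:,None]
E
python3 - <<'E'
from h import *
for n,(x0,y0,x1,y1) in (("top",(115,165,355,310)),("side",(155,200,345,405))):
    c=camera(n);print(n,proj(c,[[0.137,.558,.239],[0,0,0],[.5,0,0],[.5,.3,0]]).round(1).tolist())
    im=c["color"][y0:y1,x0:x1];s=3.3 if n=="top" else 2.9
    cv2.imwrite(f"pics/{n}1.png",cv2.resize(im,None,fx=s,fy=s,interpolation=cv2.INTER_CUBIC))
    h=cv2.cvtColor(c["color"],cv2.COLOR_BGR2HSV)
    m=cv2.inRange(h,(3,190,140),(12,255,255))
    k,_,st,ce=cv2.connectedComponentsWithStats(m)
    print([(st[i].tolist(),ce[i].round(1).tolist()) for i in range(1,k) if st[i,4]>25])
    m=cv2.inRange(h,(9,90,80),(22,200,255));m=cv2.morphologyEx(m,cv2.MORPH_OPEN,np.ones((2,2)))
    cs=max(cv2.findContours(m,0,2)[0],key=cv2.contourArea);b=cv2.approxPolyDP(cv2.convexHull(cs),6,True)[:,0]
    P=cast(c,b,.004);print("mat",b.tolist(),P.round(4).tolist(),P.mean(0),[np.linalg.norm(P[i]-P[i-1]).round(3) for i in range(len(P))])
E
```

```text
top [[-9.6, 430.3], [268.6, 460.7], [266.1, 258.5], [154.7, 260.8]]
[([155, 244, 7, 16, 61], [157.5, 252.2])]
mat [[196, 219], [203, 291], [130, 301], [124, 230]] [[0.6112, 0.1897, 0.004], [0.417, 0.1681, 0.004], [0.3949, 0.3608, 0.004], [0.5851, 0.3854, 0.004]] [0.50205147 0.27599734 0.004     ] [np.float64(0.197), np.float64(0.195), np.float64(0.194), np.float64(0.192)]
side [[351.0, 564.2], [511.4, 354.0], [298.2, 262.5], [226.0, 355.8]]
[]
mat [[212, 298], [292, 328], [252, 407], [164, 368]] [[0.6101, 0.198, 0.004], [0.4186, 0.1749, 0.004], [0.3951, 0.3655, 0.004], [0.5861, 0.3889, 0.004]] [0.50248975 0.28182853 0.004     ] [np.float64(0.192), np.float64(0.193), np.float64(0.192), np.float64(0.192)]
```

View pics/top1.png

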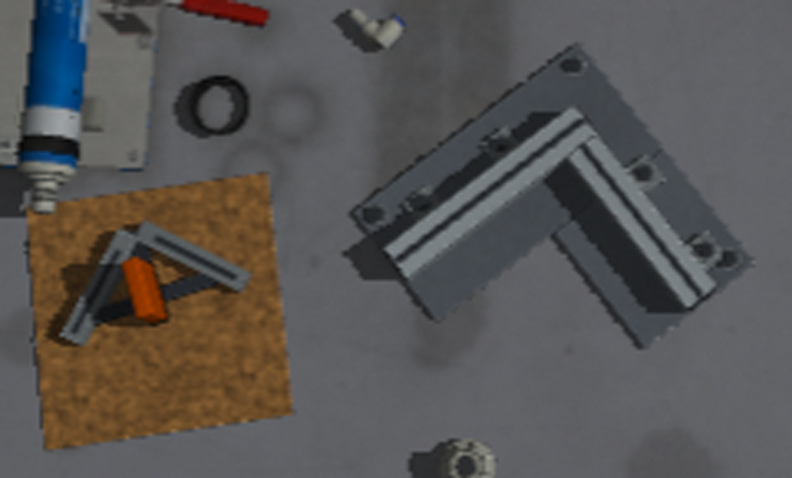

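View pics/side1.png

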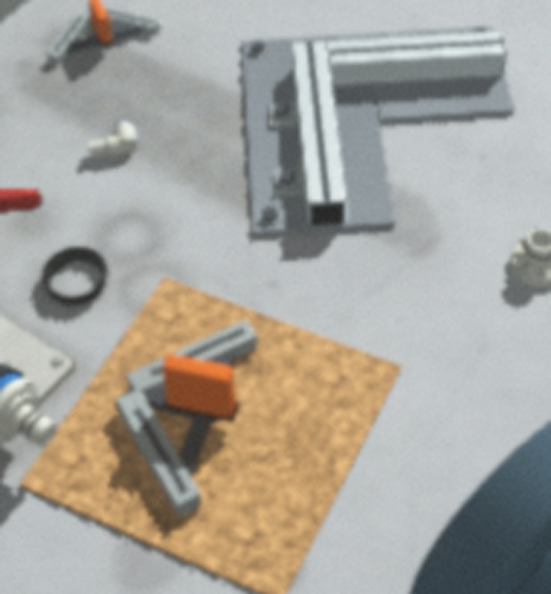

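Run:
```python
from h import *
reg={"top":{"rail":(225,195,335,262,.034,.06),"sq":(133,230,193,272,.02,.03)},"side":{"rail":(255,208,335,280,.034,.06),"sq":(194,310,247,380,.02,.03)}}
for n in reg:
    c=camera(n);g=cv2.cvtColor(c["color"],cv2.COLOR_BGR2GRAY)
    L=cv2.createLineSegmentDetector().detect(g)[0][:,0]
    for k,(a,b,e,f,z,ml) in reg[n].items():
        print(n,k)
        for l in L:
            if a<=min(l[0],l[2]) and max(l[0],l[2])<=e and b<=min(l[1],l[3]) and max(l[1],l[3])<=f:
                P=cast(c,l.reshape(2,2),z);d=P[1]-P[0];q=np.linalg.norm(d)
                if q>ml: print(l.round(1).tolist(),P[:,:2].round(4).tolist(),"len%.3f ang%.1f"%(q,np.degrees(np.arctan2(d[1],d[0]))%180))
    h=cv2.cvtColor(c["color"],cv2.COLOR_BGR2HSV)
    m=cv2.inRange(h,(2,200,60),(11,255,255));_,_,st,ce=cv2.connectedComponentsWithStats(m);print([(s.tolist(),x.round(1).tolist()) for s,x in zip(st[1:],ce[1:]) if s[4]>20])
```

```text
top rail
[287.6000061035156, 196.60000610351562, 231.3000030517578, 239.0] [[0.6613, -0.0613], [0.5499, 0.0896]] len0.188 ang126.4
[231.10000610351562, 240.1999969482422, 245.60000610351562, 259.3999938964844] [[0.5467, 0.09], [0.4954, 0.052]] len0.064 ang36.5
[239.1999969482422, 247.89999389648438, 293.5, 206.10000610351562] [[0.526, 0.0688], [0.6348, -0.0766]] len0.182 ang126.8
[286.5, 212.1999969482422, 322.3999938964844, 257.70001220703125] [[0.6187, -0.0574], [0.4957, -0.1486]] len0.153 ang36.6
[234.3000030517578, 241.8000030517578, 289.8999938964844, 199.6999969482422] [[0.5424, 0.0817], [0.6527, -0.0673]] len0.185 ang126.5
[291.1000061035156, 202.5, 236.3000030517578, 244.10000610351562] [[0.6449, -0.0703], [0.5362, 0.0763]] len0.182 ang126.6
[292.70001220703125, 208.5, 328.6000061035156, 254.0] [[0.6284, -0.0741], [0.5051, -0.1651]] len0.153 ang36.4
[324.70001220703125, 253.89999389648438, 290.0, 210.10000610351562] [[0.5057, -0.155], [0.6241, -0.0669]] len0.148 ang36.6
[327.29998779296875, 245.0, 293.29998779296875, 202.8000030517578] [[0.5288, -0.1627], [0.644, -0.0761]] le
[... 3456 characters left out ...]
98779296875] [[0.5349, 0.2439], [0.5188, 0.2161]] len0.032 ang60.1
[207.39999389648438, 360.29998779296875, 215.39999389648438, 375.1000061035156] [[0.5166, 0.337], [0.4845, 0.3546]] len0.037 ang151.3
[216.1999969482422, 321.8999938964844, 237.10000610351562, 312.29998779296875] [[0.5558, 0.2542], [0.5327, 0.2109]] len0.049 ang61.9
[211.89999389648438, 324.5, 232.89999389648438, 331.20001220703125] [[0.5597, 0.2641], [0.5129, 0.2549]] len0.048 ang11.1
[236.6999969482422, 315.29998779296875, 220.60000610351562, 323.0] [[0.5289, 0.2178], [0.5465, 0.2516]] len0.038 ang62.5
[211.60000610351562, 338.20001220703125, 230.5, 342.3999938964844] [[0.5401, 0.2916], [0.5017, 0.2796]] len0.040 ang17.4
[]
```

Run:
```python
from h import *
for n,(a,b,e,f) in {"top":(145,235,175,270),"side":(190,305,255,365)}.items():
    c=camera(n);h=cv2.cvtColor(c["color"],cv2.COLOR_BGR2HSV);s=h[b:f,a:e]
    m=((s[...,0]<11)&(s[...,1]>205)&(s[...,2]>50)).astype(np.uint8)
    if n=="side": m=((s[...,0]<10)&(s[...,1]>185)&(s[...,2]>50)).astype(np.uint8)
    k,lab,st,ce=cv2.connectedComponentsWithStats(m);i=1+st[1:,4].argmax()
    hull=cv2.convexHull(np.argwhere(lab==i)[:,::-1].astype(np.int32));M=cv2.moments(hull)
    p=np.array([[M["m10"]/M["m00"]+a,M["m01"]/M["m00"]+b]])
    print(n,st[i],p,[cast(c,p,z)[0,:2].round(4) for z in (.02,.0425,.064)])
    print((hull[:,0]+[a,b]).tolist())
    if n=="side":print(cv2.cvtColor(c["color"],cv2.COLOR_BGR2HSV)[332,[215,222,230]])
s=np.array
```

```text
Traceback (most recent call last):
ZeroDivisionError: float division by zero
```

Run:
```python
from h import *
for n,(a,b,e,f) in {"top":(145,235,175,270),"side":(190,305,255,365)}.items():
    c=camera(n);h=cv2.cvtColor(c["color"],cv2.COLOR_BGR2HSV);s=h[b:f,a:e]
    if n=="side":print(h[332,[215,222,230]],h[350,[240,250]])
    m=((s[...,0]<11)&(s[...,1]>(200 if n=="top" else 165))&(s[...,2]>50)).astype(np.uint8)
    k,lab,st,ce=cv2.connectedComponentsWithStats(m);i=1+st[1:,4].argmax()
    hull=cv2.convexHull(np.argwhere(lab==i)[:,::-1].astype(np.int32));M=cv2.moments(hull)
    p=np.array([[M["m10"]/M["m00"]+a,M["m01"]/M["m00"]+b]])
    print(n,st[i],p,[cast(c,p,z)[0,:2].round(4) for z in (.02,.0425,.064)])
    print((hull[:,0]+[a,b]).tolist())
```

```text
Traceback (most recent call last):
ZeroDivisionError: float division by zero
```

Run:
```python
from h import *
for n,(a,b,e,f) in {"top":(145,235,175,270),"side":(190,305,255,365)}.items():
    c=camera(n);h=cv2.cvtColor(c["color"],cv2.COLOR_BGR2HSV);s=h[b:f,a:e]
    if n=="side":print(h[332,[215,222,230]].tolist(),h[350,[240,250]].tolist())
    m=((s[...,0]<11)&(s[...,1]>(200 if n=="top" else 165))&(s[...,2]>50)).astype(np.uint8)
    k,lab,st,ce=cv2.connectedComponentsWithStats(m);i=1+st[1:,4].argmax()
    hull=cv2.convexHull(cv2.findNonZero((lab==i).astype(np.uint8)));M=cv2.moments(hull)
    p=np.array([[M["m10"]/M["m00"]+a,M["m01"]/M["m00"]+b]])
    print(n,st[i],p,[cast(c,p,z)[0,:2].round(4).tolist() for z in (.02,.0425,.064)])
    print((hull[:,0]+[a,b]).tolist())
```

```text
Traceback (most recent call last):
ZeroDivisionError: float division by zero
```

Run:
```python
from h import *
for n,(a,b,e,f) in {"top":(145,235,175,270),"side":(190,305,255,365)}.items():
    c=camera(n);h=cv2.cvtColor(c["color"],cv2.COLOR_BGR2HSV)
    if n=="side":print(h[332,[215,222,230]].tolist(),h[350,[240,250]].tolist())
    m=cv2.inRange(h,(0,200 if n=="top" else 165,50),(10,255,255))
    m2=m*0;m2[b:f,a:e]=m[b:f,a:e]
    print(n,np.count_nonzero(m2))
    pts=cv2.findNonZero(m2)
    if pts is None: continue
    hull=cv2.convexHull(pts);M=cv2.moments(hull.astype(np.float32))
    print(hull[:,0].tolist(),M["m00"])
    p=np.array([[M["m10"]/M["m00"],M["m01"]/M["m00"]]])
    print(p,[cast(c,p,z)[0,:2].round(4).tolist() for z in (.02,.0425,.064)])
```

```text
top 5
[[165, 261], [155, 258], [155, 257], [159, 244], [164, 257]] 81.5
[[159.71370143 254.28629857]] [[0.5151, 0.2817], [0.5126, 0.2756], [0.5102, 0.2697]]
[[10, 178, 130], [10, 175, 131], [10, 181, 135]] [[17, 114, 201], [17, 114, 205]]
side 209
[[234, 342], [233, 343], [227, 342], [215, 339], [213, 338], [212, 327], [212, 325], [226, 329], [232, 331], [233, 332], [234, 338]] 268.5
[[222.84543762 334.48851645]] [[0.5259, 0.2723], [0.5155, 0.2842], [0.5056, 0.2955]]
```

Run:
```python
from h import *
for n,(a,b,e,f) in {"top":(145,235,175,270),"side":(190,305,255,365)}.items():
    c=camera(n);h=cv2.cvtColor(c["color"],cv2.COLOR_BGR2HSV)
    m=cv2.inRange(h,(0,200 if n=="top" else 160,50),(12,255,255))
    m2=m*0;m2[b:f,a:e]=m[b:f,a:e];m2=cv2.morphologyEx(m2,cv2.MORPH_OPEN,np.ones((2,2)))
    pts=cv2.findNonZero(m2)
    hull=cv2.convexHull(pts);M=cv2.moments(hull.astype(np.float32))
    print(n,np.count_nonzero(m2),hull[:,0].tolist(),M["m00"])
    p=np.array([[M["m10"]/M["m00"],M["m01"]/M["m00"]]])
    print(p,[cast(c,p,z)[0,:2].round(4).tolist() for z in (.02,.0425,.064)])
```

```text
top 172 [[166, 262], [163, 263], [162, 263], [159, 262], [157, 261], [156, 259], [153, 247], [153, 246], [154, 245], [156, 244], [157, 244], [160, 245], [162, 247], [163, 250], [165, 257], [166, 261]] 161.5
[[159.37667699 253.64189886]] [[0.5168, 0.2826], [0.5143, 0.2765], [0.5119, 0.2706]]
side 382 [[236, 342], [235, 343], [233, 344], [232, 344], [227, 343], [215, 340], [214, 339], [213, 328], [213, 326], [214, 324], [216, 324], [229, 326], [233, 327], [235, 328], [236, 337]] 370.5
[[224.62753036 333.82681062]] [[0.5237, 0.2691], [0.5134, 0.281], [0.5035, 0.2924]]
```

```bash
python3 -m pendant '[[0.1,-0.07,-0.03,0,0,0.03],[0.2,-0.15,-0.06,0,0,0.035],[0.2,-0.15,-0.06,0,0,0.035],[0.2,-0.15,-0.06,0,0,0.035],[0.2,-0.15,-0.06,0,0,0.035],[0.2,-0.15,-0.06,0,0,0.035],[0.2,-0.15,-0.06,0,0,0.035],[0.2,-0.15,-0.06,0,0,0.035],[0.2,-0.15,-0.06,0,0,0.035],[0.18,-0.12,-0.06,0,0,0.035]]' 1
cat > st.py <<'E'
from h import *
o=ctrl.get_obs();r=rot(o["eef_rot"]).as_matrix()
print("t%.2f"%o["time_s"],"pos mm",(o["eef_pos"]*1e3).round(1),"yaw_y %.2f"%(np.degrees(np.arctan2(r[1,1],r[0,1]))%360),"tilt",r[:2,2].round(4),"F",o["wrist_force"].round(2),"T",o["torque"].round(3),"grip",round(o["grasp_force"],1),"open",round(o["opening"],3),"q6 %.2f"%o["q"][5])
a=np.radians(126.5);ex=np.array([np.cos(a),np.sin(a)]);ey=np.array([-ex[1],ex[0]])
p=o["eef_pos"][:2]*1e3;f=o["wrist_force"][:2]
print("frame u,v mm",(p@ex).round(2),(p@ey).round(2),"Fu %.2f Fv %.2f"%(f@ex,f@ey))
E
python3 st.py
```

```text
time_s: 1.9
eef_pos: [0.5146, 0.2791, 0.1251]
eef_rot: [0.0, -0.151, 0.989, 0.0]
wrist_force: [-0.3, 0.2, -0.0]
opening: 1.002
grasp_force: 0.0
t1.90 pos mm [514.6 279.1 125.1] yaw_y 107.31 tilt [0.0005 0.0001] F [-0.34  0.25 -0.  ] T [ 0.013 -0.006 -0.018] grip 0.0 open 1.002 q6 -1.58
frame u,v mm -81.79 -579.7 Fu 0.40 Fv 0.12
```

```bash
python3 -m pendant '[[0,0,-0.05,0,0,0],[0,0,-0.05,0,0,0],[0,0,-0.05,0,0,0],[0,0,-0.03,0,0,0],[0,0,-0.02,0,0,0],[0,0,0,0,0,0],[0,0,0,0,0,0],[0,0,0,0,0,0],[0,0,0,0,0,0],[0,0,0,0,0,0]]'
python3 st.py
python3 - <<'E'
from h import *
a=camera("top")["color"][200:310,100:230];b=camera("side")["color"][270:410,150:300]
f=lambda i:cv2.resize(i,(390,390),interpolation=cv2.INTER_CUBIC)
cv2.imwrite("pics/g.png",np.hstack([f(a),f(b)]))
E
```

```text
time_s: 3.15
eef_pos: [0.5132, 0.2804, 0.0854]
eef_rot: [0.0, -0.15, 0.989, -0.0]
wrist_force: [-0.9, -0.2, -0.9]
opening: 1.002
grasp_force: 0.0
t3.15 pos mm [513.2 280.4  85.4] yaw_y 107.25 tilt [0.0002 0.    ] F [-0.95 -0.21 -0.89] T [-0.065  0.021  0.007] grip 0.0 open 1.002 q6 -1.57
frame u,v mm -79.87 -579.31 Fu 0.39 Fv 0.89
```

View pics/g.png

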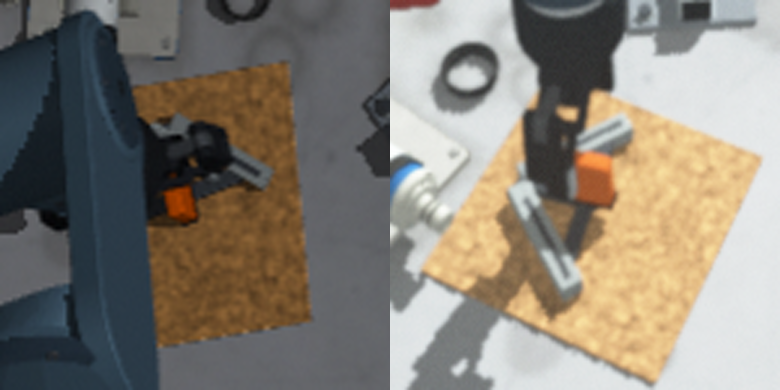

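Run:
```python
from h import *
o=ctrl.get_obs();p=o["eef_pos"];y=rot(o["eef_rot"]).as_matrix()[:,1]
for n,(x0,y0,s,t,xo) in {"top":(100,200,3,390/110,0),"side":(150,270,2.6,390/140,390)}.items():
    c=camera(n)
    for d in(-.05,0,.05):
        for z in (.005,.05): 
            q=proj(c,p+d*y+[0,0,z])[0];print(n,d,z,q.round(1),[(q[0]-x0)*s+xo,(q[1]-y0)*t])
    q=proj(c,[.5138,.2787,.064])[0];print("grip top",q,[(q[0]-x0)*s+xo,(q[1]-y0)*t])
```

```text
top -0.05 0.005 [171.8 245.8] [np.float64(215.49644681388068), np.float64(162.466978338161)]
top -0.05 0.05 [167.3 243.6] [np.float64(201.96865420956732), np.float64(154.43549343910732)]
top 0 0.005 [152.7 252.1] [np.float64(158.1190642933315), np.float64(184.72318574134798)]
top 0 0.05 [147.5 250.1] [np.float64(142.37439794743526), np.float64(177.52203763649916)]
top 0.05 0.005 [133.5 258.4] [np.float64(100.46874087719797), np.float64(207.08470592504494)]
top 0.05 0.05 [127.5 256.6] [np.float64(82.48303274435284), np.float64(200.7221645895224)]
grip top [156.26601556 252.96345722] [np.float64(168.79804668739138), np.float64(187.7795301465791)]
side -0.05 0.005 [231.1 299.1] [np.float64(600.9855969411657), np.float64(81.20064143546419)]
side -0.05 0.05 [229.8 284.4] [np.float64(597.5333527869191), np.float64(40.01134046416513)]
side 0 0.005 [223.2 319.1] [np.float64(580.4412367738432), np.float64(136.7538348594559)]
side 0 0.05 [221.6 304.4] [np.float64(576.1174198266117), np.float64(95.86390907281537)]
side 0.05 0.005 [214.7 340.6] [np.float64(558.2869124268047), np.float64(196.66987109321857)]
side 0.05 0.05 [212.7 326.1] [np.float64(552.9506126230648), np.float64(156.30900302453168)]
grip top [224.41037533 326.47717952] [np.float64(583.4669758513224), np.float64(157.32928580140305)]
```

```bash
python3 -m pendant '[[0,0,-0.05,0,0,0],[0,0,-0.05,0,0,0],[0,0,-0.05,0,0,0],[0,0,-0.05,0,0,0],[0,0,-0.05,0,0,0],[0,0,0,0,0,0],[0,0,0,0,0,0],[0,0,0,0,0,0],[0,0,0,0,0,0],[0,0,0,0,0,0]]'
python3 st.py
python3 -m pendant '[[0,0,0,0,0,0],[0,0,0,0,0,0],[0,0,0,0,0,0],[0,0,0,0,0,0],[0,0,0,0,0,0],[0,0,0,0,0,0],[0,0,0,0,0,0],[0,0,0,0,0,0],[0,0,0,0,0,0],[0,0,0,0,0,0]]' -1
python3 st.py
```

```text
time_s: 4.6
eef_pos: [0.5133, 0.2805, 0.0356]
eef_rot: [0.0, -0.15, 0.989, 0.0]
wrist_force: [-0.9, 0.9, -0.4]
opening: 0.999
grasp_force: 0.0
t4.60 pos mm [513.3 280.5  35.6] yaw_y 107.26 tilt [0.0005 0.0002] F [-0.87  0.92 -0.44] T [-0.008  0.014  0.025] grip 0.0 open 0.999 q6 -1.57
frame u,v mm -79.81 -579.45 Fu 1.26 Fv 0.15
time_s: 5.85
eef_pos: [0.5133, 0.2804, 0.0354]
eef_rot: [0.0, -0.15, 0.989, -0.0]
wrist_force: [0.2, -2.6, 3.4]
opening: 0.159
grasp_force: 59.4
t5.85 pos mm [513.3 280.4  35.4] yaw_y 107.25 tilt [ 0.0003 -0.0001] F [ 0.21 -2.57  3.44] T [-0.309 -0.04   0.016] grip 59.4 open 0.159 q6 -1.57
frame u,v mm -79.95 -579.4 Fu -2.19 Fv 1.36
```

```bash
python3 -m pendant '[[0,0,0.03,0,0,0],[0,0,0.06,0,0,0],[0,0,0.06,0,0,0],[0,0,0.06,0,0,0],[0,0,0.06,0,0,0],[0,0,0.03,0,0,0],[0,0,0,0,0,0],[0,0,0,0,0,0],[0,0,0,0,0,0],[0,0,0,0,0,0]]'
python3 st.py
python3 -m pendant '[[0.005,-0.1,0,0,0,-0.03],[0.01,-0.2,0,0,0,-0.03],[0.01,-0.2,0,0,0,-0.03],[0.01,-0.2,0,0,0,-0.03],[0.01,-0.2,0,0,0,-0.03],[0.01,-0.2,0,0,0,-0.03],[0.01,-0.2,0,0,0,-0.03],[0.005,-0.2,0,0,0,-0.03],[0.005,-0.1,0,0,0,-0.03],[0,0,0,0,0,-0.016]]'
python3 st.py
python3 - <<'E'
from h import *
a=camera("top")["color"][165:305,210:350];b=camera("side")["color"][180:320,220:360]
f=lambda i:cv2.resize(i,(400,400),interpolation=cv2.INTER_CUBIC)
cv2.imwrite("pics/k.png",np.hstack([f(a),f(b)]))
E
```

```text
time_s: 7.1
eef_pos: [0.5129, 0.2803, 0.0949]
eef_rot: [-0.0, -0.15, 0.989, -0.0]
wrist_force: [0.2, 0.2, -3.0]
opening: 0.158
grasp_force: 58.6
t7.10 pos mm [512.9 280.3  94.9] yaw_y 107.25 tilt [-0.0007 -0.0002] F [ 0.2   0.18 -3.01] T [ 0.031  0.038 -0.015] grip 58.6 open 0.158 q6 -1.57
frame u,v mm -79.72 -579.03 Fu 0.02 Fv -0.27
time_s: 8.35
eef_pos: [0.528, -0.0411, 0.0953]
eef_rot: [0.0, 0.076, 0.997, -0.0]
wrist_force: [-1.2, -0.1, -3.6]
opening: 0.158
grasp_force: 59.0
t8.35 pos mm [528.  -41.1  95.3] yaw_y 81.23 tilt [ 0.0001 -0.    ] F [-1.21 -0.07 -3.65] T [0.034 0.065 0.034] grip 59.0 open 0.158 q6 -1.72
frame u,v mm -347.12 -400.0 Fu 0.67 Fv 1.01
```

View pics/k.png

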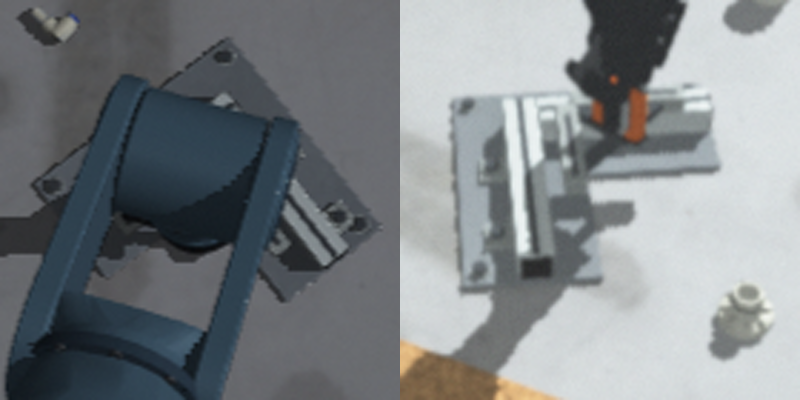

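```bash
python3 -m pendant '[[0,0,-0.03,0,0,0.003],[0,0,-0.05,0,0,0],[0,0,-0.05,0,0,0],[0,0,-0.05,0,0,0],[0,0,-0.05,0,0,0],[0,0,-0.03,0,0,0],[0,0,-0.02,0,0,0],[0,0,0,0,0,0],[0,0,0,0,0,0],[0,0,0,0,0,0]]'
python3 st.py
```

```text
time_s: 9.7
eef_pos: [0.5284, -0.0397, 0.0397]
eef_rot: [0.0, 0.072, 0.997, -0.0]
wrist_force: [0.4, -0.8, -2.7]
opening: 0.159
grasp_force: 59.0
t9.70 pos mm [528.4 -39.7  39.7] yaw_y 81.78 tilt [ 0.0007 -0.0002] F [ 0.35 -0.83 -2.67] T [0.022 0.022 0.06 ] grip 59.0 open 0.159 q6 -1.73
frame u,v mm -346.2 -401.17 Fu -0.88 Fv 0.21
```

```bash
python3 -m pendant '[[0.003,-0.004,0,0,0,-0.003],[0.004,-0.0054,0,0,0,0],[0.004,-0.0054,0,0,0,0],[0.004,-0.0054,0,0,0,0],[0.004,-0.0054,0,0,0,0],[0.003,-0.004,0,0,0,0],[0.003,-0.004,0,0,0,0],[0.003,-0.004,0,0,0,0],[0.003,-0.004,0,0,0,0],[0,0,0,0,0,0]]'
python3 st.py
```

```text
time_s: 10.95
eef_pos: [0.5344, -0.0479, 0.0393]
eef_rot: [0.0, 0.074, 0.997, -0.0]
wrist_force: [-0.3, -0.6, -3.5]
opening: 0.155
grasp_force: 59.0
t10.95 pos mm [534.4 -47.9  39.3] yaw_y 81.51 tilt [ 0. -0.] F [-0.27 -0.57 -3.47] T [0.006 0.074 0.016] grip 59.0 open 0.155 q6 -1.73
frame u,v mm -356.39 -401.04 Fu -0.30 Fv 0.56
```

```bash
python3 -m pendant '[[0.0015,-0.002,0,0,0,0],[0.0015,-0.002,0,0,0,0],[0.0015,-0.002,0,0,0,0],[0.0015,-0.002,0,0,0,0],[0.0015,-0.002,0,0,0,0],[0.0015,-0.002,0,0,0,0],[0,0,0,0,0,0],[0,0,0,0,0,0],[0,0,0,0,0,0],[0,0,0,0,0,0]]'
python3 st.py
```

```text
time_s: 12.2
eef_pos: [0.5361, -0.0503, 0.0393]
eef_rot: [-0.0, 0.074, 0.997, -0.0]
wrist_force: [0.5, -0.3, -2.8]
opening: 0.157
grasp_force: 59.0
t12.20 pos mm [536.1 -50.3  39.3] yaw_y 81.51 tilt [-0.0001 -0.    ] F [ 0.46 -0.34 -2.84] T [-0.015  0.05   0.035] grip 59.0 open 0.157 q6 -1.74
frame u,v mm -359.31 -401.02 Fu -0.55 Fv -0.17
```

```bash
python3 -m pendant '[[0.0015,-0.002,0,0,0,0],[0.0015,-0.002,0,0,0,0],[0.0015,-0.002,0,0,0,0],[0.0015,-0.002,0,0,0,0],[0.0015,-0.002,0,0,0,0],[0,0,0,0,0,0],[0,0,0,0,0,0],[0,0,0,0,0,0],[0,0,0,0,0,0],[0,0,0,0,0,0]]'
python3 st.py
```

```text
time_s: 13.45
eef_pos: [0.5373, -0.0521, 0.0392]
eef_rot: [-0.0, 0.074, 0.997, 0.0]
wrist_force: [-2.9, 3.5, 0.5]
opening: 0.158
grasp_force: 59.4
t13.45 pos mm [537.3 -52.1  39.2] yaw_y 81.52 tilt [-0.0007  0.0003] F [-2.86  3.54  0.46] T [0.483 0.589 0.164] grip 59.4 open 0.158 q6 -1.74
frame u,v mm -361.45 -400.95 Fu 4.55 Fv 0.19
```

```bash
python3 -m pendant '[[-0.003,0.004,0,0,0,0],[0.005,0.0037,0,0,0,0],[0.005,0.0037,0,0,0,0],[0.005,0.0037,0,0,0,0],[0.005,0.0037,0,0,0,0],[0.005,0.0037,0,0,0,0],[0.004,0.003,0,0,0,0],[0.004,0.003,0,0,0,0],[0,0,0,0,0,0],[0,0,0,0,0,0]]'
python3 st.py
python3 -m pendant '[[0.002,0.0015,0,0,0,0],[0.002,0.0015,0,0,0,0],[0.002,0.0015,0,0,0,0],[0.002,0.0015,0,0,0,0],[0.002,0.0015,0,0,0,0],[0.002,0.0015,0,0,0,0],[0,0,0,0,0,0],[0,0,0,0,0,0],[0,0,0,0,0,0],[0,0,0,0,0,0]]'
python3 st.py
```

```text
time_s: 14.7
eef_pos: [0.5436, -0.0466, 0.0393]
eef_rot: [-0.0, 0.074, 0.997, 0.0]
wrist_force: [-0.8, 0.2, -2.7]
opening: 0.158
grasp_force: 59.0
t14.70 pos mm [543.6 -46.6  39.3] yaw_y 81.51 tilt [-0.0001  0.    ] F [-0.79  0.2  -2.74] T [0.022 0.048 0.026] grip 59.0 open 0.158 q6 -1.73
frame u,v mm -360.78 -409.25 Fu 0.63 Fv 0.52
time_s: 15.95
eef_pos: [0.5459, -0.0449, 0.0393]
eef_rot: [-0.0, 0.074, 0.997, -0.0]
wrist_force: [-2.3, -2.1, -2.4]
opening: 0.156
grasp_force: 59.1
t15.95 pos mm [545.9 -44.9  39.3] yaw_y 81.52 tilt [-0.0003 -0.0002] F [-2.35 -2.13 -2.41] T [-0.28   0.385  0.106] grip 59.1 open 0.156 q6 -1.72
frame u,v mm -360.81 -412.11 Fu -0.32 Fv 3.15
```

```bash
python3 -m pendant '[[0.001,0.0008,0,0,0,0],[0.001,0.0008,0,0,0,0],[0.001,0.0008,0,0,0,0],[0,0,0,0,0,0],[0,0,0,0,0,0],[0,0,0,0,0,0],[0,0,0,0,0,0],[0,0,0,0,0,0],[0,0,0,0,0,0],[0,0,0,0,0,0]]'
python3 st.py
python3 -m pendant '[[0.001,-0.0013,0,0,0,0],[0.001,-0.0013,0,0,0,0],[0.001,-0.0013,0,0,0,0],[0,0,0,0,0,0],[0,0,0,0,0,0],[0,0,0,0,0,0],[0,0,0,0,0,0],[0,0,0,0,0,0],[0,0,0,0,0,0],[0,0,0,0,0,0]]'
python3 st.py
```

```text
time_s: 17.2
eef_pos: [0.546, -0.0449, 0.0393]
eef_rot: [-0.001, 0.074, 0.997, -0.0]
wrist_force: [-5.2, -4.7, -0.4]
opening: 0.158
grasp_force: 59.5
t17.20 pos mm [546.  -44.9  39.3] yaw_y 81.53 tilt [-0.0014 -0.0008] F [-5.17 -4.7  -0.42] T [-0.725  0.794  0.218] grip 59.5 open 0.158 q6 -1.72
frame u,v mm -360.87 -412.25 Fu -0.71 Fv 6.95
time_s: 18.45
eef_pos: [0.5461, -0.045, 0.039]
eef_rot: [-0.001, 0.074, 0.997, 0.0]
wrist_force: [-5.7, -2.1, 0.3]
opening: 0.155
grasp_force: 59.5
t18.45 pos mm [546.1 -45.   39. ] yaw_y 81.53 tilt [-0.0025  0.0003] F [-5.68 -2.1   0.26] T [-0.259  0.956  0.175] grip 59.5 open 0.155 q6 -1.72
frame u,v mm -360.98 -412.23 Fu 1.69 Fv 5.81
```

```bash
python3 -m pendant '[[0.0015,-0.0008,0,0,0,0.001],[0.0015,-0.0008,0,0,0,0.001],[0.0015,-0.0008,0,0,0,0.001],[0.0015,-0.0008,0,0,0,0],[0,0,0,0,0,0],[0,0,0,0,0,0],[0,0,0,0,0,0],[0,0,0,0,0,0],[0,0,0,0,0,0],[0,0,0,0,0,0]]'
python3 st.py
```

```text
time_s: 19.7
eef_pos: [0.5464, -0.0453, 0.0385]
eef_rot: [-0.002, 0.072, 0.997, 0.0]
wrist_force: [-7.5, -1.0, 0.2]
opening: 0.156
grasp_force: 59.5
t19.70 pos mm [546.4 -45.3  38.5] yaw_y 81.78 tilt [-0.0045  0.001 ] F [-7.48 -1.01  0.24] T [-0.323  1.211 -0.067] grip 59.5 open 0.156 q6 -1.73
frame u,v mm -361.38 -412.26 Fu 3.63 Fv 6.61
```

```bash
python3 -m pendant '[[0.0013,-0.0006,0.0005,0,-0.001,-0.0005],[0.0013,-0.0006,0.0005,0,-0.001,-0.0005],[0.0013,-0.0006,0.0005,0,-0.001,0],[0.0013,-0.0006,0,0,0,0],[0,0,0,0,0,0],[0,0,0,0,0,0],[0,0,0,0,0,0],[0,0,0,0,0,0],[0,0,0,0,0,0],[0,0,0,0,0,0]]'
python3 st.py
```

```text
time_s: 20.95
eef_pos: [0.5464, -0.0454, 0.0384]
eef_rot: [-0.001, 0.072, 0.997, 0.001]
wrist_force: [-8.7, -1.7, -0.1]
opening: 0.158
grasp_force: 59.5
t20.95 pos mm [546.4 -45.4  38.4] yaw_y 81.70 tilt [-0.0019  0.0017] F [-8.71 -1.72 -0.07] T [-0.17   1.559  0.025] grip 59.5 open 0.158 q6 -1.73
frame u,v mm -361.51 -412.27 Fu 3.79 Fv 8.02
```

```bash
python3 -m pendant '[[0.0015,-0.002,0,0,0,0],[0.0015,-0.002,0,0,0,0],[0.0015,-0.002,0,0,0,0],[0,0,0,0,0,0],[0,0,0,0,0,0],[0,0,0,0,0,0],[0,0,0,0,0,0],[0,0,0,0,0,0],[0,0,0,0,0,0],[0,0,0,0,0,0]]'
python3 st.py
```

```text
time_s: 22.2
eef_pos: [0.5465, -0.0454, 0.0383]
eef_rot: [-0.002, 0.072, 0.997, 0.002]
wrist_force: [-11.7, 3.8, 4.3]
opening: 0.158
grasp_force: 60.1
t22.20 pos mm [546.5 -45.4  38.3] yaw_y 81.70 tilt [-0.0038  0.0034] F [-11.73   3.82   4.31] T [ 0.464  1.975 -0.048] grip 60.1 open 0.158 q6 -1.73
frame u,v mm -361.58 -412.26 Fu 10.05 Fv 7.16
```

```bash
python3 -m pendant '[[0.0012,0.0009,0.001,-0.001,-0.001,0],[0.0012,0.0009,0.001,-0.001,-0.001,0],[0,0,0.001,0,0,0],[0,0,0,0,0,0],[0,0,0,0,0,0],[0,0,0,0,0,0],[0,0,0,0,0,0],[0,0,0,0,0,0],[0,0,0,0,0,0],[0,0,0,0,0,0]]'
python3 st.py
```

```text
time_s: 23.45
eef_pos: [0.5465, -0.0455, 0.0383]
eef_rot: [-0.001, 0.072, 0.997, -0.0]
wrist_force: [-11.1, -0.0, 0.3]
opening: 0.153
grasp_force: 59.4
t23.45 pos mm [546.5 -45.5  38.3] yaw_y 81.70 tilt [-0.0016 -0.0001] F [-11.14  -0.04   0.32] T [ 0.26   2.034 -0.026] grip 59.4 open 0.153 q6 -1.72
frame u,v mm -361.63 -412.3 Fu 6.59 Fv 8.97
```

```bash
python3 -m pendant '[[0.0018,-0.0012,0,0,0,0],[0.0018,-0.0012,0,0,0,0],[0,0,0,0,0,0],[0,0,0,0,0,0],[0,0,0,0,0,0],[0,0,0,0,0,0],[0,0,0,0,0,0],[0,0,0,0,0,0],[0,0,0,0,0,0],[0,0,0,0,0,0]]'
python3 st.py
```

```text
time_s: 24.7
eef_pos: [0.5465, -0.0454, 0.0383]
eef_rot: [-0.002, 0.072, 0.997, 0.0]
wrist_force: [-14.4, 2.1, 4.0]
opening: 0.155
grasp_force: 60.0
t24.70 pos mm [546.5 -45.4  38.3] yaw_y 81.70 tilt [-0.0033  0.0007] F [-14.44   2.1    4.01] T [ 0.464  2.402 -0.055] grip 60.0 open 0.155 q6 -1.73
frame u,v mm -361.6 -412.28 Fu 10.27 Fv 10.36
```

```bash
for i in 1 2; do python3 -m pendant '[[0,0,0,0,0,0],[0,0,0,0,0,0],[0,0,0,0,0,0],[0,0,0,0,0,0],[0,0,0,0,0,0],[0,0,0,0,0,0],[0,0,0,0,0,0],[0,0,0,0,0,0],[0,0,0,0,0,0],[0,0,0,0,0,0]]' >/dev/null; python3 st.py; done
```

```text
t25.95 pos mm [546.5 -45.4  38.3] yaw_y 81.71 tilt [-0.0033  0.0007] F [-14.33   1.6    3.18] T [ 0.492  2.339 -0.033] grip 60.0 open 0.155 q6 -1.73
frame u,v mm -361.58 -412.28 Fu 9.81 Fv 10.56
t27.20 pos mm [546.5 -45.5  38.3] yaw_y 81.70 tilt [-0.0033  0.0007] F [-14.76   1.34   3.99] T [ 0.557  2.351 -0.061] grip 60.0 open 0.153 q6 -1.73
frame u,v mm -361.61 -412.27 Fu 9.86 Fv 11.07
```

```bash
python3 -m pendant '[[0,0,0.002,0,0,0],[0,0,0.002,0,0,0],[0,0,0.002,0,0,0],[0,0,0.002,0,0,0],[0,0,0,0,0,0],[0,0,0,0,0,0],[0,0,0,0,0,0],[0,0,0,0,0,0],[0,0,0,0,0,0],[0,0,0,0,0,0]]' >/dev/null; python3 st.py
```

```text
t28.45 pos mm [546.6 -45.4  38.6] yaw_y 81.69 tilt [-0.0029  0.0008] F [-7.5   1.29 -8.47] T [ 0.348  1.719 -0.058] grip 58.5 open 0.154 q6 -1.73
frame u,v mm -361.65 -412.34 Fu 5.49 Fv 5.26
```

```bash
python3 -m pendant '[[0.002,-0.0002,-0.001,0,0,0],[0.002,-0.0002,-0.001,0,0,0],[0.002,-0.0002,-0.001,0,0,0],[0,0,0,0,0,0],[0,0,0,0,0,0],[0,0,0,0,0,0],[0,0,0,0,0,0],[0,0,0,0,0,0],[0,0,0,0,0,0],[0,0,0,0,0,0]]' >/dev/null; python3 st.py
```

```text
t29.70 pos mm [546.6 -45.4  38.6] yaw_y 81.71 tilt [-0.0057  0.001 ] F [-15.7    2.03   1.53] T [ 0.382  2.688 -0.042] grip 60.3 open 0.155 q6 -1.72
frame u,v mm -361.68 -412.37 Fu 10.97 Fv 11.41
```

```bash
python3 -m pendant '[[0,0,0,0,-0.001,0],[0,0,0,0,-0.001,0],[0,0,0,0,0,0],[0,0,0,0,0,0],[0,0,0,0,0,0],[0,0,0,0,0,0],[0,0,0,0,0,0],[0,0,0,0,0,0],[0,0,0,0,0,0],[0,0,0,0,0,0]]' >/dev/null; python3 st.py
for i in 1 2; do python3 -m pendant '[[0,0,0,0,0,0],[0,0,0,0,0,0],[0,0,0,0,0,0],[0,0,0,0,0,0],[0,0,0,0,0,0],[0,0,0,0,0,0],[0,0,0,0,0,0],[0,0,0,0,0,0],[0,0,0,0,0,0],[0,0,0,0,0,0]]' >/dev/null; python3 st.py; done
```

```text
t30.95 pos mm [546.6 -45.4  38.5] yaw_y 81.71 tilt [-0.0027  0.001 ] F [-17.17   1.71   1.52] T [ 0.405  2.804 -0.069] grip 60.1 open 0.156 q6 -1.73
frame u,v mm -361.64 -412.35 Fu 11.58 Fv 12.78
t32.20 pos mm [546.6 -45.4  38.6] yaw_y 81.71 tilt [-0.0026  0.001 ] F [-16.61   2.96   1.72] T [ 0.355  2.855 -0.051] grip 60.1 open 0.154 q6 -1.73
frame u,v mm -361.67 -412.38 Fu 12.26 Fv 11.59
t33.45 pos mm [546.6 -45.4  38.6] yaw_y 81.71 tilt [-0.0026  0.001 ] F [-16.12   1.75   1.23] T [ 0.395  2.878 -0.031] grip 60.1 open 0.157 q6 -1.73
frame u,v mm -361.67 -412.37 Fu 10.99 Fv 11.91
```

```bash
python3 -m pendant '[[-0.014,0.002,0.001,0,0,0],[-0.03,0.004,0,0,0,0],[-0.03,0.004,0,0,0,0],[-0.01,0.002,0,0,0,0],[0,0,0.04,0.002,0.007,0],[0,0,0.06,0,0,0],[0,0,0.06,0,0,0],[0,0,0.06,0,0,0],[0,0,0.06,0,0,0],[0,0,0.03,0,0,0]]'>/dev/null
python3 st.py
python3 -m pendant '[[-0.005,0.1,0,0,0,0.03],[-0.015,0.2,0,0,0,0.03],[-0.02,0.2,0,0,0,0.03],[-0.02,0.2,0,0,0,0.03],[-0.02,0.2,0,0,0,0.03],[-0.02,0.2,0,0,0,0.03],[-0.02,0.2,0,0,0,0.03],[-0.01,0.2,0,0,0,0.03],[-0.01,0.11,0,0,0,0.03],[0,0,0,0,0,0.016]]'
python3 st.py
```

```text
t34.70 pos mm [536.5 -45.4 104.6] yaw_y 81.70 tilt [ 0.0014 -0.0005] F [ 0.09 -0.02 -2.29] T [-0.063  0.033  0.01 ] grip 59.4 open 0.153 q6 -1.73
frame u,v mm -355.58 -404.24 Fu -0.07 Fv -0.06
time_s: 35.95
eef_pos: [0.5063, 0.279, 0.1026]
eef_rot: [-0.001, -0.154, 0.988, 0.0]
wrist_force: [0.2, -0.1, -3.1]
opening: 0.156
grasp_force: 59.4
t35.95 pos mm [506.3 279.  102.6] yaw_y 107.74 tilt [-0.0015 -0.    ] F [ 0.18 -0.14 -3.1 ] T [-0.033  0.049  0.014] grip 59.4 open 0.156 q6 -1.58
frame u,v mm -76.93 -572.94 Fu -0.22 Fv -0.06
```

```bash
python3 -m pendant '[[-0.01,0,-0.03,0,-0.001,0],[-0.01,0,-0.05,0,0,0],[0,0,-0.05,0,0,0],[0,0,-0.05,0,0,0],[0,0,-0.05,0,0,0],[0,0,-0.04,0,0,0],[0,0,-0.02,0,0,0],[0,0,-0.02,0,0,0],[0,0,0,0,0,0],[0,0,0,0,0,0]]'>/dev/null
python3 st.py
python3 -m pendant '[[0,0,-0.004,0,0,0],[0,0,-0.004,0,0,0],[0,0,-0.003,0,0,0],[0,0,-0.003,0,0,0],[0,0,0,0,0,0],[0,0,0,0,0,0],[0,0,0,0,0,0],[0,0,0,0,0,0],[0,0,0,0,0,0],[0,0,0,0,0,0]]'>/dev/null
python3 st.py
```

```text
t37.20 pos mm [504.2 276.9  41.7] yaw_y 107.44 tilt [0.0021 0.0002] F [-1.06  0.2  -3.09] T [-0.03  -0.009  0.039] grip 59.4 open 0.15 q6 -1.58
frame u,v mm -77.35 -569.99 Fu 0.79 Fv 0.73
t38.45 pos mm [504.  276.7  38.6] yaw_y 107.43 tilt [ 0.0016 -0.    ] F [-0.17  0.28 -3.64] T [-0.023  0.115 -0.028] grip 59.4 open 0.159 q6 -1.58
frame u,v mm -77.32 -569.71 Fu 0.33 Fv -0.03
```

```bash
python3 -m pendant '[[-0.009,0.011,-0.003,0,0,0],[0,0,-0.003,0,0,0],[0,0,-0.003,0,0,0],[0,0,-0.003,0,0,0],[0,0,0,0,0,0],[0,0,0,0,0,0],[0,0,0,0,0,0],[0,0,0,0,0,0],[0,0,0,0,0,0],[0,0,0,0,0,0]]'>/dev/null
python3 st.py
```

```text
t39.70 pos mm [502.2 279.   36.2] yaw_y 107.43 tilt [0.0016 0.    ] F [ 0.37 -0.01 -3.95] T [0.013 0.036 0.028] grip 59.4 open 0.156 q6 -1.57
frame u,v mm -74.45 -569.59 Fu -0.23 Fv -0.29
```

```bash
python3 -m pendant '[[0,0,-0.002,0,0,0],[0,0,-0.002,0,0,0],[0,0,-0.002,0,0,0],[0,0,0,0,0,0],[0,0,0,0,0,0],[0,0,0,0,0,0],[0,0,0,0,0,0],[0,0,0,0,0,0],[0,0,0,0,0,0],[0,0,0,0,0,0]]'>/dev/null
python3 st.py
```

```text
t40.95 pos mm [502.2 279.   35.4] yaw_y 107.44 tilt [ 0.0016 -0.    ] F [-2.35 -1.82  5.57] T [-0.276  0.657  0.036] grip 60.5 open 0.15 q6 -1.57
frame u,v mm -74.46 -569.62 Fu -0.07 Fv 2.97
```

```bash
python3 -m pendant '[[0,0,0,0,0,0],[0,0,0,0,0,0],[0,0,0,0,0,0],[0,0,0,0,0,0],[0,0,0,0,0,0],[0,0,0,0,0,0],[0,0,0,0,0,0],[0,0,0,0,0,0],[0,0,0,0,0,0],[0,0,0,0,0,0]]' 1 >/dev/null
python3 st.py
python3 -m pendant '[[0,0,0.03,0,0,0],[0,0,0.06,0,0,0],[0,0,0.06,0,0,0],[0,0,0.06,0,0,0],[0,0,0.06,0,0,0],[0,0,0.06,0,0,0],[0,0,0.06,0,0,0],[0,0,0.1,0,0,0],[0,0,0.1,0,0,0],[0,0,0.05,0,0,0]]'>/dev/null
python3 -m pendant '[[-0.2,0.1,0,0,0,0],[-0.2,0.1,0,0,0,0],[-0.2,0.1,0,0,0,0],[-0.2,0.1,0,0,0,0],[-0.1,0.1,0,0,0,0],[0,0.05,0,0,0,0],[0,0,0,0,0,0],[0,0,0,0,0,0],[0,0,0,0,0,0],[0,0,0,0,0,0]]'>/dev/null
python3 st.py
python3 - <<'E'
from h import *
a=camera("top")["color"][195:315,100:350];b=camera("side")["color"][200:410,150:350]
cv2.imwrite("pics/e.png",np.hstack([cv2.resize(a,(400,192)),np.zeros((192,0,3),np.uint8)]) if 0 else np.hstack([cv2.copyMakeBorder(cv2.resize(a,(420,202)),0,198,0,0,0),cv2.resize(b,(380,400))]))
E
```

```text
t42.20 pos mm [502.1 279.   35. ] yaw_y 107.43 tilt [ 0.0016 -0.    ] F [-0.13 -0.63 -0.93] T [ 0.017 -0.015 -0.035] grip 0.0 open 0.999 q6 -1.57
frame u,v mm -74.45 -569.58 Fu -0.43 Fv 0.47
t44.70 pos mm [322.6 388.5 162.9] yaw_y 107.38 tilt [ 0.0015 -0.0002] F [0.36 0.23 0.36] T [0.001 0.025 0.004] grip 0.0 open 1.001 q6 -1.23
frame u,v mm 120.42 -490.41 Fu -0.03 Fv -0.43
```

View pics/e.png

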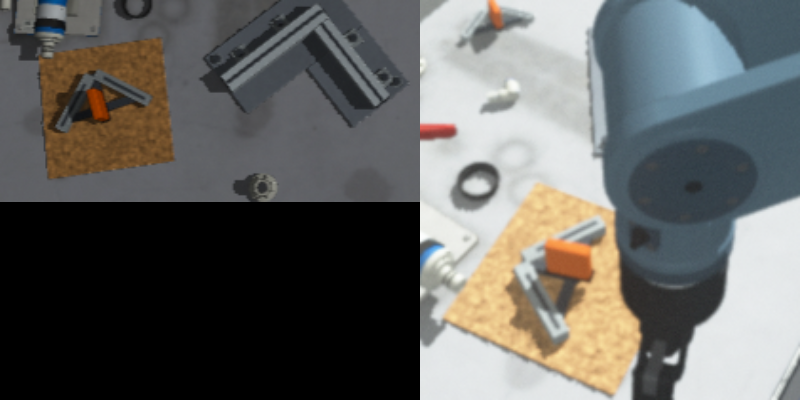

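```bash
python3 -c "
from bench import ctrl
print(ctrl.hand_in())"
```

```text
the job is handed in; nothing more can be done
None
```

The job is handed in: the square was pressed level against both rails at about 10–13 N each (wrist readings, no reading over 13 N) for more than two seconds. It was then laid flat on the mat within about 5 mm of its middle and let go, and the arm touched none of the bystanders.

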